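Lay out regulator parts on their outlines

TASK

Lay out the regulator parts for service: set the pressure gauge, the orange knob and the valve block each upright on the blue pad that carries its outline, centred on the outline (the block and handle lined up with theirs), and snap the steel handle out of the red clips and lay it on the long pad in its outline. Set the gauge down gently, never dropping it, and leave the white grease bottle standing where it is.

Things in the scene. Friction and masses are not known exactly. Their poses are not given: they have to be found in the camera images.
- gauge: pressure gauge capsule lying face up: black round puck 60 mm in diameter, 30 mm high overall (body to 28 mm, then a steel bezel of 52 mm), white dial with red needle; about 0.18 kg. Loose. Origin: centre of its underside; z up.
- knob: orange six-lobed hand knob lying flat, with a small brass hub on top: 50 mm across a pair of lobes, 45 mm across flats (measured at 30 degrees from a lobe), lobes 26 mm high, hub 22 mm in diameter up to 32 mm; about 0.09 kg. Loose. Origin: centre of its underside; a lobe points along x and every 60 degrees from it; z up.
- block: aluminium valve block with three round brass ports in a row on its top: 34 mm along x, 64 mm along y, 30 mm high (33 mm with the ports); about 0.17 kg. Loose. Origin: centre of its underside; z up.
- bar: steel handle: round bar 20 mm in diameter, dark in the middle, with a square brass collar 28 x 28 mm, 14 mm long, at each end; 150 mm overall, level, along its y axis; about 0.2 kg. Loose, at the start held in the rack's two red clips. Origin: on the axis at mid length; the collars' flats are level, so laid on a surface the axis is 14 mm above it.
- rack: fixed grey rack, base 85 x 150 x 10 mm. Two posts (y = -44, +44 mm; x 11 to 23 mm, behind the bar) each carry a red sprung C-clip, 14 mm wide, 76 mm high, open to the rack's -x (to the robot). They hold the bar along y, axis 62 mm above the origin; pulled level along -x it snaps free within 20 mm, at 5 to 10 N. 70 mm between clips are free. Origin: on the bench under the bar's middle; z up.
- pad_gauge: flat round blue pad, 92 mm across, 3 mm thick, fixed to the bench, with a white outline of one plain circle, 68 mm in diameter (for the gauge) printed centrally on it. Origin: centre of its underside (bench level); the top, on which things are set, is 3 mm above. z up.
- pad_knob: flat round blue pad, 92 mm across, 3 mm thick, fixed to the bench, with a white outline of a six-lobed flower, 57 mm across (for the knob) printed centrally on it. Origin: centre of its underside (bench level); the top, on which things are set, is 3 mm above. z up.
- pad_block: flat round blue pad, 92 mm across, 3 mm thick, fixed to the bench, with a white outline of a rectangle 41 x 71 mm (for the valve block) printed centrally on it. Origin: centre of its underside (bench level); the top, on which things are set, is 3 mm above. z up. The rectangle's long side runs along y.
- pad_bar: flat rectangular blue pad 66 x 180 mm, 3 mm thick, fixed to the bench, with a white outline of the bar with its two square collars (156 mm long, lying along y). Origin: centre of its underside (bench level); the top is 3 mm above. z up.
- grease: small white grease bottle with red cap, 38 mm in diameter, 115 mm high, standing loose to the left of the work; not to be disturbed. Origin: centre of its underside; z up.
Not all that is in view belongs to the job. What is shaped like the bar but purple is not meant.

How it is judged (in metres and radians):
At the end, for the whole second after the job is handed in: Gauge, knob and block each upright on their own pads within 12 mm of its centre, the block's long side within 0.2 rad of the rectangle's; the bar lying on the long pad within 12 mm of its centre and 0.15 rad of its outline; all at rest (horizontal distance between gauge and pad_gauge below 0.012 m and z of gauge in the frame of pad_gauge below 0.007 m and angle between each of gauge, knob, block's own z axis and vertical below 0.1 rad and linear speed of each of gauge, knob, block, bar below 0.02 m/s and horizontal distance between knob and pad_knob below 0.012 m and z of knob in the frame of pad_knob below 0.007 m and horizontal distance between block and pad_block below 0.012 m and z of block in the frame of pad_block below 0.007 m and angle between the y axis of block and the y axis of pad_block, either way round below 0.2 rad and horizontal distance between bar and pad_bar below 0.012 m and z of bar in the frame of pad_bar below 0.021 m and angle between the y axis of bar and the y axis of pad_bar, either way round below 0.15 rad); the robot touches nothing.
It fails at once if the gauge is dropped (moves faster than 0.6 m/s while not in the fingers) (contact force between gauge and the fingers below 0.05 N and linear speed of gauge above 0.6 m/s).
It fails at once if the grease bottle is tipped or shifted by more than 30 mm (angle between grease's own z axis and vertical above 0.4 rad or distance of grease from where it was at the start of the episode above 0.03 m).
It also fails if it takes over 109 s, if anything falls off the work surface, if the arm or the gripper's body presses on something with over 40 N, if the wrist force passes 120 N, or if a joint passes its speed limit or range.

ROBOT

A 6-joint arm with a two-finger parallel gripper is mounted at the origin on the work surface. World frame = base frame: x ahead of the robot, y to its left, z up, the work surface at z = 0. Lengths are in mm, angles in rad, forces in N, time in s.
With the tool pointing down it reaches from about 300 to 750 mm from the base axis. Payload 8.5 kg.
Tool frame: the origin (TCP) lies on the centre line of the jaws, within the pads' length; the fingertips stand manip.tip_extent ahead of it and the grasp point (between the pads) lies 8 mm behind it (manip.tip_extent is the distance from the TCP to the fingertips, in mm); z points along the fingers, y is the line along which they close (so a half turn about z gives the same grasp; the last joint's range is limited). The gripper opens to 88 mm and grips with 3 to 60 N. Pads are 18 mm wide; open, the fingers measure 123 mm over their backs; the gripper's body (75 mm by 187 mm) begins 45 mm behind the grasp point.
Start: joints at [-1.474, 0.381, 1.297, -0, 1.464, -0.215], TCP at [168.719, -523.464, 249.748] pointing down, gripper open.
Joint ranges: [-3.11, 3.11], [-0.89, 2.33], [0.22, 2.48], [-1.42, 4.56], [0.17, 2.85], [-2.88, 2.88]. Speed limits (rad/s): [2.39, 2.39, 3.14, 3.14, 3.14, 3.14].

INTERFACE

Orientations are given as a rotation vector (axis times angle).
In Python, from bench import manip gives the robot as it stands.
- The arm moves only by the tool send_rows, never from a script. Its argument "series" is text: rows parted by semicolons, each of 7 numbers parted by spaces: the shift along the tool's x, y, z as a fraction of full scale, then the turn, a rotation vector about the tool's x, y, z as a fraction of full scale, then the opening, from 0 (shut) to 1 (fully open). A call has exactly 10 rows; each row shifts and turns the commanded pose from where the row before left it, along the tool's axes as they then stand; what a row does not reach is not made up. Full scale, the value 1, is 25 mm for a shift and 0.12 rad for a turn. A row lasts 1/8 s, in which the tool goes at most 62.5 mm and 10.7 degrees, less where a joint would pass 70% of its speed; a pose out of reach is approached as far as the arm can. A call with a number of a shift or a turn outside -1 to 1 is refused whole. A call with a gripper value outside its range is refused whole. The fingers move at their own pace and stop on an object; "newtons" is the grip in N (left out, the last holds). Time passes only in rows, so rows that do not move let the fingers close, or fill a call up. It gives the time, the measured TCP pose, the force, the opening and the grip force at its end, in the units of the state.
- manip.get_obs(): the state, without advancing time (a new reading comes with each control period).
- manip.get_image(name): name is "side" or "top"; returns a dict with "pixels" (420x560x3 uint8, red, green, blue), "intrinsics" (3x3 intrinsics, pixels), "R" (3x3) and "t" (3): a world point X has camera coordinates R X + t. Camera axes: x right, y down, z forward; pixel columns grow to the right and rows downward; lengths in mm; the calibration is good to about 2 mm. A picture is of the moment at which its call begins. There is no depth.
- manip.close_job(): hands the job in; it is judged then, once.
The state is a dict: "time": time; "joint_positions": joint angles; "joint_vel": joint speeds; "effort": joint torques, N m; "position": TCP position; "eef_rot": TCP orientation; "wrist_force": force on the tool from outside, world axes, zero at the start; "ft_torque": the same for the moment, N m; "opening": opening from 0.0 (shut) to 1.0 (fully open); "finger_force": force on a finger pad.
Only numpy, scipy, OpenCV 4.12 (cv2) and the standard library are available. Lean on these libraries where they do the work, as an engineer would, in place of code of your own. Each camera call takes 0.05 s, during which the arm holds its last target. There are 200 camera calls.

## Working session

There is one attempt and no reset: what is moved stays moved. The work goes in short steps, Python scripts to look and compute and a tool call to move; the robot and the scene stay as the last step left them, time stands still between calls to the robot, and variables do not carry over. Pictures are saved under pics/ and viewed, at most 14 in all, crops included, and the job is handed in when it is done.

Besides the shell and the picture viewer there is one more tool, called as name(argument=value, ...) on one line, values as JSON. send_rows: Moves the arm, as the interface text tells. Shift numbers are shares of 25 mm and turn numbers shares of 0.12 rad, none past 1 either way. Its arguments: {"type":"object","properties":{"series":{"type":"string"},"newtons":{"type":"number"}},"required":["series"]}

```bash
ls; mkdir -p pics
cat > h.py <<'E'
import numpy as np, cv2
from bench import manip
from scipy.spatial.transform import Rotation as Ro
def snap(n):
    im=manip.get_image(n); np.savez(f'pics/{n}.npz',**{k:np.array(im[k]) for k in('pixels','intrinsics','R','t')}); return im
def load(n): return dict(np.load(f'pics/{n}.npz'))
def save(im,f,box=None,s=1):
    p=np.array(im['pixels'])[:,:,::-1]
    if box: p=p[box[1]:box[3],box[0]:box[2]]
    cv2.imwrite(f,cv2.resize(p,None,fx=s,fy=s,interpolation=cv2.INTER_CUBIC))
def ray(im,u,v,z):
    K,R,t=[np.array(im[k],float) for k in('intrinsics','R','t')]
    d=R.T@np.linalg.solve(K,[u,v,1]); c=-R.T@t.ravel()
    return (c+d*(z-c[2])/d[2]).round(1)
def proj(im,X):
    K,R,t=[np.array(im[k],float) for k in('intrinsics','R','t')]
    p=K@(R@np.array(X,float)+t.ravel()); return (p[:2]/p[2]).round(1)
E
python3 - <<'E'
from h import *
for n in('top','side'):
    im=snap(n); save(im,f'pics/{n}0.png',s=1.4); print(n,-np.array(im['R']).T@np.array(im['t']).ravel(), np.array(im['intrinsics'])[0,0])
o=manip.get_obs(); print(o, manip.tip_extent)
E
```

```text
pics
top [ 462.16811537   51.66282733 1005.96451599] 430.59778451286894
side [359.12373185 760.56789113 713.87276585] 438.6627966702438
{'time': 0.1, 'joint_positions': array([-1.47429625e+00,  3.81156869e-01,  1.29815165e+00, -5.37933738e-05,
        1.46360341e+00, -2.15312728e-01]), 'joint_vel': array([-0.00174209, -0.00291379, -0.00147688,  0.00031284,  0.00238542,
        0.00010569]), 'effort': array([ 4.16033843e-03, -4.38646889e+01, -2.24911880e+01,  7.14762392e-02,
        3.42693273e-02, -6.75074648e-05]), 'position': array([ 168.68699351, -523.24611044,  249.19557408]), 'eef_rot': array([-3.10218337e+00, -4.87616601e-01, -3.91599083e-05]), 'wrist_force': array([-0.34962106,  0.23034318, -0.61037676]), 'ft_torque': array([-0.03296647, -0.02497435,  0.01155279]), 'finger_force': 0.0, 'opening': 1.0026312257836354} 11.0
```

View pics/top0.png

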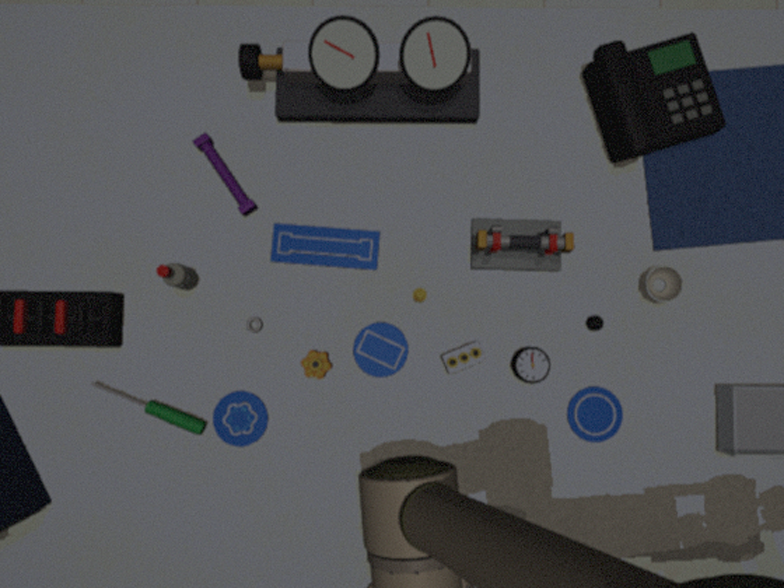

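View pics/side0.png

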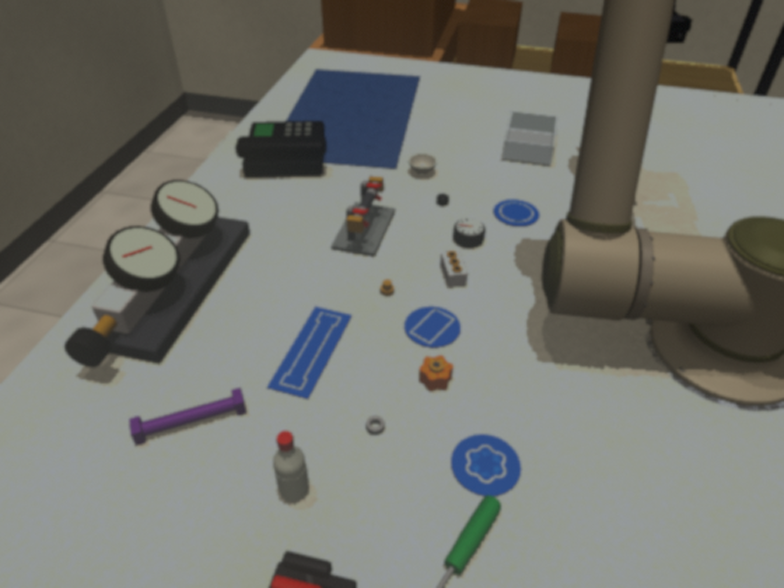

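The top view (shown at 1.4x) has:
- gauge at (531,365), with its pad at (595,414)
- block at (462,357), with its pad at (381,349)
- knob at (317,364), with its pad at (241,418)
- rack and bar at (520,242), with the long pad at (325,246)
- grease bottle at (178,275)

Two things are bar-shaped: the purple one at (225,175) and the steel one at (525,242), held in red clips. The steel one in the clips fits the description. I'll confirm with an enlarged crop.

Run:
```python
from h import *
im=load('top')
save(im,'pics/t_r.png',(310,140,460,250),5.3)
save(im,'pics/t_l.png',(140,140,310,330),3.1)
for n,(u,v) in dict(g=(531,365),pg=(595,414),b=(462,357),pb=(381,349),k=(317,364),pk=(241,418),bar=(525,242),pbar=(325,246)).items(): print(n,ray(im,u/1.4,v/1.4,{'bar':62,'g':30,'b':33,'k':26}.get(n,3)))
```

```text
g [ 431.2 -174.    30. ]
pg [ 351.3 -285.     3. ]
b [442.8 -62.6  33. ]
pb [453.9  68.2   3. ]
k [428.7 171.3  26. ]
pk [337.7 297.9   3. ]
bar [ 625.3 -157.9   62. ]
pbar [625.3 164.3   3. ]
```

Run:
```python
from h import *
im=load('top')
save(im,'pics/t_m.png',(310,235,460,325),5.3)
p=np.array(im['pixels'])
hsv=cv2.cvtColor(p,cv2.COLOR_RGB2HSV)
m=((hsv[...,0]>100)&(hsv[...,0]<125)&(hsv[...,1]>150)).astype(np.uint8)
cs,_=cv2.findContours(m,cv2.RETR_EXTERNAL,cv2.CHAIN_APPROX_NONE)
for c in cs:
    if 200<cv2.contourArea(c)<8000:
        w=np.array([ray(im,u+0.,v+0.,3)[:2] for u,v in c[:,0]],np.float32)
        hole=cv2.drawContours(np.zeros_like(m),[c],-1,1,-1)
        wh=(cv2.erode(hole,np.ones((5,5)))>0)&(m==0)
        v,u=np.nonzero(wh)
        q=np.array([ray(im,a,b,3)[:2] for a,b in zip(u,v)],np.float32)
        print(cv2.boundingRect(c),'outer',cv2.minAreaRect(w),'white',cv2.minAreaRect(q) if len(q) else 0)
m=((hsv[...,0]>5)&(hsv[...,0]<25)&(hsv[...,1]>120)).astype(np.uint8)
for c in cv2.findContours(m,cv2.RETR_EXTERNAL,cv2.CHAIN_APPROX_NONE)[0]:
    if cv2.contourArea(c)>8: print('orange',cv2.boundingRect(c),cv2.minAreaRect(np.array([ray(im,u,v,33 if 0 else 28)[:2] for u,v in c[:,0]],np.float32)))
```

```text
(153, 280, 38, 38) outer ((337.94940185546875, 299.42828369140625), (84.77989959716797, 85.70369720458984), 1.2450670003890991) white ((337.6900939941406, 300.00054931640625), (55.341251373291016, 61.285396575927734), 67.20346069335938)
(406, 277, 38, 38) outer ((351.9000244140625, -283.8500061035156), (84.60000610351562, 85.09999084472656), 0.0) white ((351.8499755859375, -284.95001220703125), (69.10000610351562, 70.89999389648438), 90.0)
(258, 239, 28, 22) outer ((453.7502136230469, 69.93283081054688), (59.145809173583984, 28.833065032958984), 65.89781188964844) white ((448.63177490234375, 64.20320129394531), (25.958717346191406, 12.134178161621094), 61.6182861328125)
(194, 160, 77, 32) outer ((625.2872314453125, 164.9395294189453), (175.0466766357422, 61.79813003540039), 85.81348419189453) white ((625.2129516601562, 164.86387634277344), (163.31773376464844, 43.82490158081055), 85.93305206298828)
orange (216, 251, 21, 19) ((428.90655517578125, 172.27455139160156), (46.156211853027344, 39.91903305053711), 83.72891235351562)
orange (296, 206, 8, 9) ((544.050048828125, 6.599999904632568), (18.29998779296875, 16.0), 0.0)
orange (401, 167, 9, 13) ((631.0211791992188, -235.66940307617188), (16.70990753173828, 30.37428092956543), 79.55681610107422)
orange (340, 165, 8, 14) ((633.6500244140625, -93.4000015258789), (30.10003662109375, 16.0), -0.0)
orange (184, 39, 17, 12) ((929.8099365234375, 261.0903015136719), (26.464096069335938, 37.83755111694336), 0.4882848858833313)
```

View pics/t_r.png

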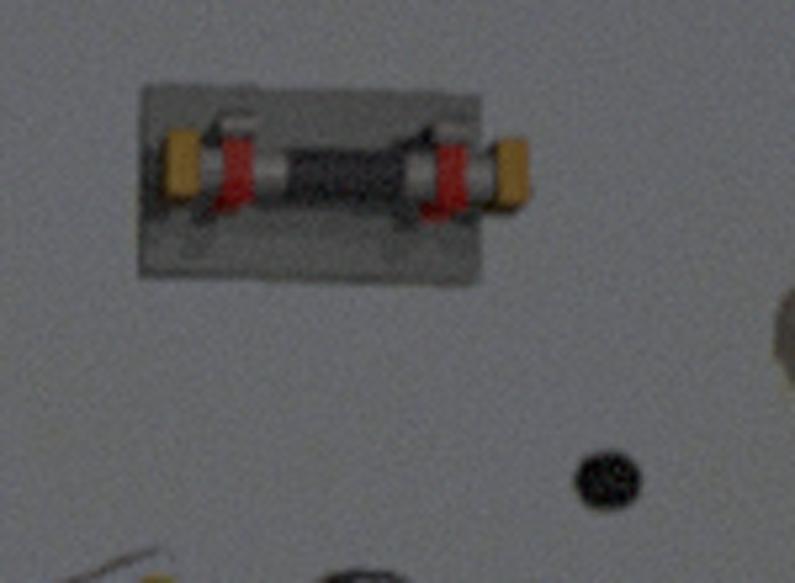

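View pics/t_l.png

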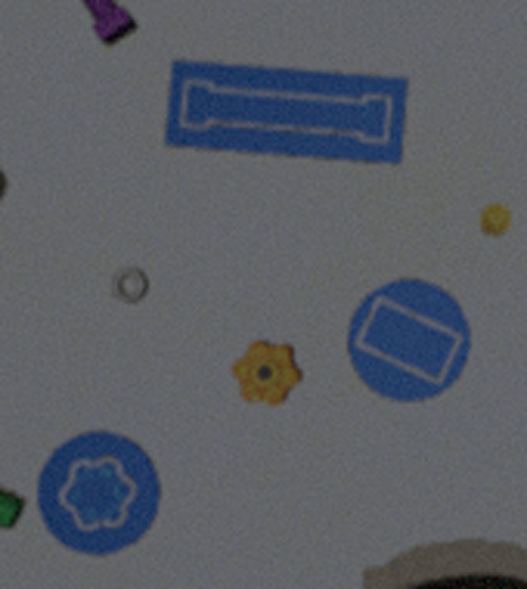

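View pics/t_m.png

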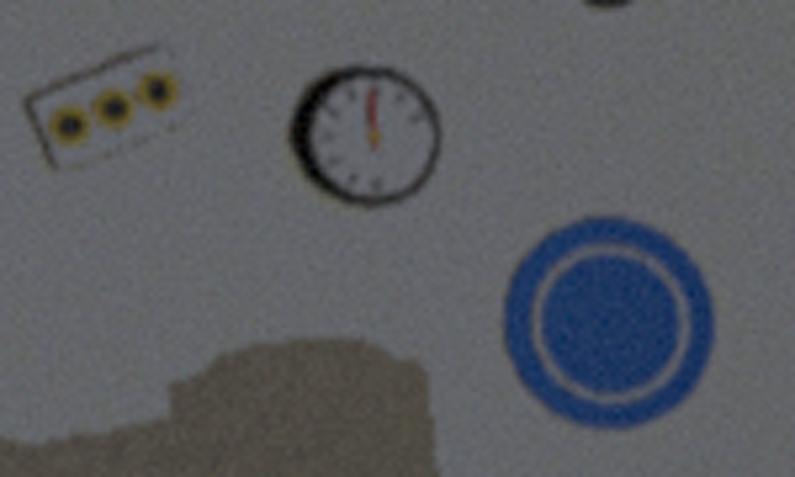

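The crop confirms the steel bar with brass collars, held in the red clips at t_r (345,170). The collars are at (183,165) and (514,175). The block ports run (70,126)–(158,90) and the gauge dial centre is at (372,136) in t_m. The knob hub is at (265,373) and the block outline's corners are at (378,297), (463,341), (439,385) and (357,343) in t_l.

```bash
cat >> h.py <<'E'
def go(x,y,z,yaw):
    "mm and rows-of-full-scale from the measured pose: turn about tool z first, then shift in the turned frame"
    o=manip.get_obs(); R=Ro.from_rotvec(o['eef_rot']).as_matrix(); psi=np.arctan2(R[1,0],R[0,0])
    d=np.array([x,y,z])-o['position']; dpsi=(yaw-psi)
    c,s=np.cos(yaw),np.sin(yaw)
    sh=np.array([d[0]*c+d[1]*s, d[0]*s-d[1]*c, -d[2]])/25
    print('t',round(o['time'],2),'pos',o['position'].round(1),'psi',psi.round(3),'tilt',R[:,2].round(3),'| shift',sh.round(2),'turn',(-dpsi/.12).round(2))
E
python3 - <<'E'
from h import *
im=load('top')
def c(x,y,s,x0,y0,z): return ray(im,(x+.5)/s-.5+x0,(y+.5)/s-.5+y0,z)
m=lambda x,y,z:c(x,y,5.3,310,235,z)
l=lambda x,y,z:c(x,y,3.1,140,140,z)
r=lambda x,y,z:c(x,y,5.3,310,140,z)
print('gauge',m(372,136,30),'pg',m(611.5,321.5,3))
a,b,d=m(70,126,33),m(115,108,33),m(158,90,33); e=a-d
print('block',(a+b+d)/3,'yaw of y',np.degrees(np.arctan2(e[1],e[0])))
q=np.array([l(*p,3) for p in((378,297),(463,341),(439,385),(357,343))]); e=(q[0]+q[3]-q[1]-q[2])/2
print('pb',q.mean(0),e,np.degrees(np.arctan2(e[1],e[0])))
k=l(265,373,32);print('knob',k)
for p in((283,347),(299,374),(279,403),(248,401),(235,370),(254,344)):
    v=l(*p,26)-k; print(round(np.hypot(v[0],v[1]),1),np.degrees(np.arctan2(v[1],v[0]))%60)
q=np.array([ray(im,241/1.4,418/1.4,3)]);print('pk',l(99,493,3))
a,b=r(183,165,76),r(514,175,76);e=a-b
print('bar',(a+b)/2,e,np.degrees(np.arctan2(e[1],e[0])))
q=np.array([r(*p,10) for p in((140,87),(480,97),(480,285),(138,277))]);e=(q[0]+q[3]-q[1]-q[2])/2
print('rackbase',q.mean(0),e,np.degrees(np.arctan2(e[1],e[0])))
q=np.array([l(*p,3) for p in((173,62),(407,80),(401,162),(166,145))]);e=(q[0]+q[3]-q[1]-q[2])/2
print('pbar',q.mean(0),e,np.degrees(np.arctan2(e[1],e[0])))
print('grease',ray(im,165/1.4,271/1.4,115))
# orange knob contour radial profile
p=np.array(im['pixels']);hsv=cv2.cvtColor(p,cv2.COLOR_RGB2HSV)
msk=((hsv[...,0]>5)&(hsv[...,0]<25)&(hsv[...,1]>110)).astype(np.uint8)
sub=cv2.resize(p[245:280,210:245],None,fx=8,fy=8,interpolation=cv2.INTER_CUBIC);h2=cv2.cvtColor(sub,cv2.COLOR_RGB2HSV)
mm=((h2[...,1]>100)&(h2[...,0]<30)).astype(np.uint8);cc=max(cv2.findContours(mm,0,cv2.CHAIN_APPROX_NONE)[0],key=cv2.contourArea)[:,0]
w=np.array([ray(im,(x+.5)/8-.5+210,(y+.5)/8-.5+245,26)[:2] for x,y in cc])
ctr=w.min(0)/2+w.max(0)/2; v=w-ctr; R_=np.hypot(*v.T);A=np.arctan2(v[:,1],v[:,0])
print('knob ctr',ctr,'lobe phase',np.degrees(np.angle(np.sum((R_-R_.mean())*np.exp(6j*A))))/6)
go(431,-174,120,1.2)
E
```

```text
gauge [ 432.2 -175.1   30. ] pg [ 352.3 -284.9    3. ]
block [442.9        -65.23333333  33.        ] yaw of y 112.7509763427876
pb [452.675  69.35    3.   ] [31.45 63.    0.  ] 63.471338643061166
knob [428.9 173.4  32. ]
22.4 27.372155250518297
24.1 28.336274995708436
24.0 24.325575239126124
24.4 28.392497753751087
22.9 25.735836650847162
22.7 23.860175191342304
pk [337.4 299.1   3. ]
bar [ 625.5 -155.5   76. ] [  2.8 135.6   0. ] 88.81706941480375
rackbase [ 629.7  -153.05   10.  ] [  2.5 149.7   0. ] 89.04324559193473
pbar [625.   164.35   3.  ] [ 11.6 178.1   0. ] 86.27347781494394
grease [567.1 389.6 115. ]
knob ctr [428.8 173.4] lobe phase 21.012865583523133
t 0.1 pos [ 168.7 -523.2  249.2] psi 0.312 tilt [-0.     0.001 -1.   ] | shift [16.82  4.72  5.17] turn -7.4
```

send_rows(series="0 0 0.6 0 0 -0.925 1;0 0 0.6 0 0 -0.925 1;0 0 0.6 0 0 -0.925 1;0 0 0.6 0 0 -0.925 1;0 0 0.6 0 0 -0.925 1;0 0 0.6 0 0 -0.925 1;0 0 0.6 0 0 -0.925 1;0 0 0.4 0 0 -0.925 1;1 0.5 0 0 0 0 1;1 0.5 0 0 0 0 1", newtons=20)

```text
time: 1.35
position: [210.4, -485.3, 134.2]
eef_rot: [-2.593, -1.772, -0.001]
wrist_force: [-0.1, 0.1, 0.3]
opening: 1.001
finger_force: 0.0
```

send_rows(series="1 0.37 0 0 0 0 1;1 0.37 0 0 0 0 1;1 0.37 0 0 0 0 1;1 0.37 0 0 0 0 1;1 0.37 0 0 0 0 1;1 0.37 0 0 0 0 1;1 0.37 0 0 0 0 1;1 0.37 0 0 0 0 1;1 0.37 0 0 0 0 1;1 0.37 0 0 0 0 1")

```text
time: 2.6
position: [387.4, -285.7, 134.6]
eef_rot: [-2.593, -1.773, 0.0]
wrist_force: [-0.3, -0.3, 0.4]
opening: 1.001
finger_force: 0.0
```

```bash
python3 -c "
from h import *
go(432,-174.5,14,1.2)"
```

```text
t 2.6 pos [ 387.4 -285.7  134.6] psi 1.2 tilt [-0.  0. -1.] | shift [4.79 0.05 4.82] turn -0.0
```

send_rows(series="0.96 0 0 0 0 0 1;0.96 0 0 0 0 0 1;0.96 0 0 0 0 0 1;0.96 0 0 0 0 0 1;0.96 0.05 0 0 0 0 1;0 0 1 0 0 0 1;0 0 1 0 0 0 1;0 0 1 0 0 0 1;0 0 1 0 0 0 1;0 0 0.8 0 0 0 1")

```text
time: 3.85
position: [431.4, -174.9, 13.7]
eef_rot: [-2.592, -1.773, 0.0]
wrist_force: [0.1, -0.6, -1.4]
opening: 0.998
finger_force: 0.0
```

send_rows(series="0 0 0 0 0 0 0;0 0 0 0 0 0 0;0 0 0 0 0 0 0;0 0 0 0 0 0 0;0 0 0 0 0 0 0;0 0 -0.4 0 0 0 0;0 0 -0.8 0 0 0 0;0 0 -0.8 0 0 0 0;0 0 -0.8 0 0 0 0;0 0 0 0 0 0 0")

```text
time: 5.1
position: [432.0, -175.3, 85.9]
eef_rot: [2.591, 1.772, 0.001]
wrist_force: [0.8, -0.1, -2.5]
opening: 0.675
finger_force: 20.0
```

```bash
python3 -c "
from h import *
save(snap('side'),'pics/g1.png',(250,80,450,230),4)
go(352,-284.5,18,1.2)"
```

```text
t 5.15 pos [ 431.6 -175.    85. ] psi 1.2 tilt [ 0.001 -0.    -1.   ] | shift [-5.24 -1.38  2.68] turn -0.0
```

View pics/g1.png

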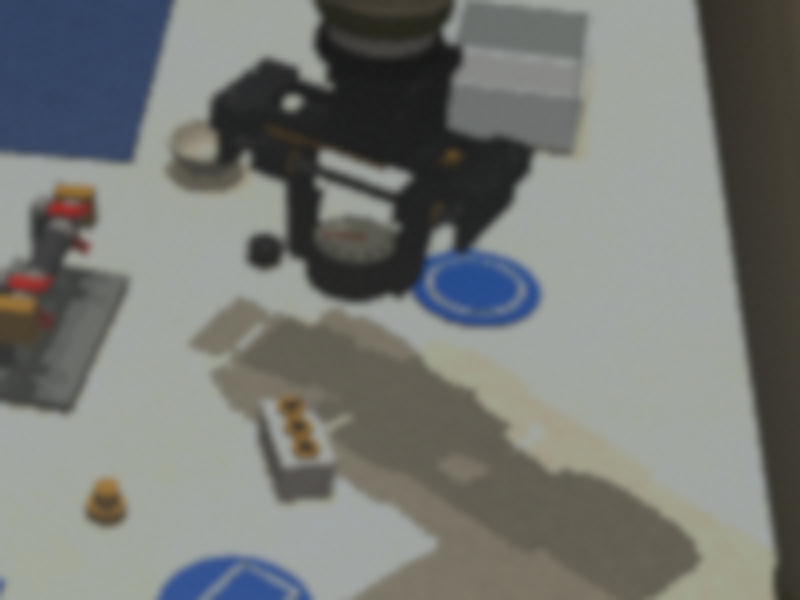

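The side view shows the gauge gripped level between the fingers at (355,255), with its pad at (478,288) in the crop.

send_rows(series="-0.87 -0.23 0 0 0 0 0;-0.87 -0.23 0 0 0 0 0;-0.87 -0.23 0 0 0 0 0;-0.87 -0.23 0 0 0 0 0;-0.87 -0.23 0 0 0 0 0;-0.87 -0.23 0.5 0 0 0 0;0 0 0.9 0 0 0 0;0 0 0.7 0 0 0 0;0 0 0.3 0 0 0 0;0 0 0.15 0 0 0 0")

```text
time: 6.4
position: [352.1, -284.0, 20.5]
eef_rot: [-2.592, -1.773, 0.0]
wrist_force: [0.1, 1.1, -1.9]
opening: 0.676
finger_force: 20.0
```

```bash
python3 -c "
from h import *
go(352,-284.5,17,1.2)"
```

```text
t 6.4 pos [ 352.1 -284.    20.5] psi 1.2 tilt [-0.     0.001 -1.   ] | shift [-0.02  0.    0.14] turn -0.0
```

send_rows(series="0 0 0.08 0 0 0 0;0 0 0.05 0 0 0 0;0 0 0 0 0 0 0;0 0 0 0 0 0 1;0 0 0 0 0 0 1;0 0 0 0 0 0 1;0 0 -0.6 0 0 0 1;0 0 -1 0 0 0 1;0 0 -1 0 0 -0.9 1;0 0 -0.8 0 0 -0.9 1")

```text
time: 7.65
position: [352.2, -284.2, 103.7]
eef_rot: [2.383, 2.047, -0.0]
wrist_force: [-0.3, -0.3, -0.0]
opening: 0.999
finger_force: 0.0
```

```bash
python3 -c "
from h import *
go(443,-65,14,1.968)"
```

```text
t 7.65 pos [ 352.2 -284.2  103.7] psi 1.419 tilt [ 0. -0. -1.] | shift [6.68 6.74 3.59] turn -4.57
```

send_rows(series="0 0 0 0 0 -0.914 0.7;0 0 0 0 0 -0.914 0.7;0 0 0 0 0 -0.914 0.7;0 0 0 0 0 -0.914 0.7;0 0 0 0 0 -0.914 0.7;0.95 0.96 0 0 0 0 0.7;0.95 0.96 0 0 0 0 0.7;0.95 0.96 0 0 0 0 0.7;0.95 0.96 0 0 0 0 0.7;0.95 0.96 0 0 0 0 0.7")

```text
time: 8.9
position: [417.9, -127.5, 102.8]
eef_rot: [1.745, 2.613, 0.0]
wrist_force: [-0.2, -0.9, -0.5]
opening: 0.7
finger_force: 0.0
```

send_rows(series="0.96 0.97 0 0 0 0 0.7;0.96 0.97 0 0 0 0 0.7;0 0 0.9 0 0 0 0.7;0 0 0.9 0 0 0 0.7;0 0 0.9 0 0 0 0.7;0 0 0.9 0 0 0 0.7;0 0 0 0 0 0 0;0 0 0 0 0 0 0;0 0 0 0 0 0 0;0 0 0 0 0 0 0")

```text
time: 10.15
position: [443.9, -65.6, 12.8]
eef_rot: [1.744, 2.613, 0.0]
wrist_force: [0.3, -0.8, -0.1]
opening: 0.387
finger_force: 20.0
```

send_rows(series="0 0 0 0 0 0 0;0 0 -0.5 0 0 0 0;0 0 -1 0 0 0 0;0 0 -1 0 0 1 0;0 0 0 0 0 1 0;0 0 0 0 0 1 0;0 0 0 0 0 1 0;0 0 0 0 0 1 0;0 0 0 0 0 1 0;0 0 0 0 0 1 0")

```text
time: 11.4
position: [443.8, -65.5, 75.9]
eef_rot: [2.661, 1.669, 0.0]
wrist_force: [0.1, 0.2, -0.9]
opening: 0.383
finger_force: 20.0
```

```bash
python3 -c "
from h import *
go(453,69.5,17,1.126)"
```

```text
t 11.4 pos [443.8 -65.5  75.9] psi 1.12 tilt [ 0. -0. -1.] | shift [ 5.03 -1.99  2.36] turn -0.05
```

send_rows(series="0.84 -0.33 0 0 0 0 0;0.84 -0.33 0 0 0 0 0;0.84 -0.33 0 0 0 0 0;0.84 -0.33 0 0 0 0 0;0.84 -0.33 0 0 0 0 0;0.84 -0.33 0 0 0 0 0;0 0 1 0 0 0 0;0 0 0.8 0 0 0 0;0 0 0.4 0 0 0 0;0 0 0.1 0 0 0 0")

```text
time: 12.65
position: [453.7, 69.4, 17.8]
eef_rot: [-2.658, -1.674, 0.0]
wrist_force: [-0.6, 0.4, -1.6]
opening: 0.379
finger_force: 20.0
```

```bash
python3 -c "
from h import *
go(453,69.5,16,1.126)"
```

```text
t 12.65 pos [453.7  69.4  17.8] psi 1.124 tilt [-0.  0. -1.] | shift [-0.01 -0.03  0.07] turn -0.02
```

send_rows(series="0 0 0.07 0 0 0 0;0 0 0 0 0 0 0;0 0 0 0 0 0 0.85;0 0 0 0 0 0 0.85;0 0 0 0 0 0 0.85;0 0 -0.8 0 0 0 0.85;0 0 -1 0 0 0 0.85;0 0 -0.8 0 0 -0.99 0.85;0 0 0 0 0 -0.99 0.85;0 0 0 0 0 -0.99 0.85")

```text
time: 13.9
position: [453.7, 69.4, 81.3]
eef_rot: [2.315, 2.123, 0.001]
wrist_force: [-0.6, 0.3, -0.4]
opening: 0.851
finger_force: 0.0
```

```bash
python3 -c "
from h import *
go(429,173.4,13,1.48)"
```

```text
t 13.9 pos [453.7  69.4  81.3] psi 1.485 tilt [ 0.001 -0.    -1.   ] | shift [ 4.05 -1.36  2.73] turn 0.04
```

send_rows(series="0.81 -0.27 0 0 0 0 0.85;0.81 -0.27 0 0 0 0 0.85;0.81 -0.27 0 0 0 0 0.85;0.81 -0.27 0 0 0 0 0.85;0.81 -0.27 0 0 0 0 0.85;0 0 1 0 0 0 0.85;0 0 1 0 0 0 0.85;0 0 0.7 0 0 0 0.85;0 0 0 0 0 0 0;0 0 0 0 0 0 0", newtons=15)

```text
time: 15.15
position: [429.2, 173.3, 13.7]
eef_rot: [2.319, 2.119, 0.0]
wrist_force: [0.0, 0.4, -0.5]
opening: 0.644
finger_force: 0.0
```

send_rows(series="0 0 0 0 0 0 0;0 0 0 0 0 0 0;0 0 0 0 0 0 0;0 0 -0.6 0 0 0 0;0 0 -1 0 0 0 0;0 0 -1 0 0 0 0;0 0 0 0 0 0 0;0 0 0 0 0 0 0;0 0 0 0 0 0 0;0 0 0 0 0 0 0")

```text
time: 16.4
position: [428.9, 173.2, 77.9]
eef_rot: [-2.319, -2.118, 0.002]
wrist_force: [-0.1, -0.2, -1.2]
opening: 0.51
finger_force: 15.0
```

```bash
python3 -c "
from h import *
save(snap('side'),'pics/k1.png',(240,190,400,340),4)
go(337.6,299.4,16,1.48)"
```

```text
t 16.45 pos [429.  173.3  78. ] psi 1.481 tilt [-0.001 -0.    -1.   ] | shift [ 4.69 -4.1   2.48] turn 0.0
```

View pics/k1.png

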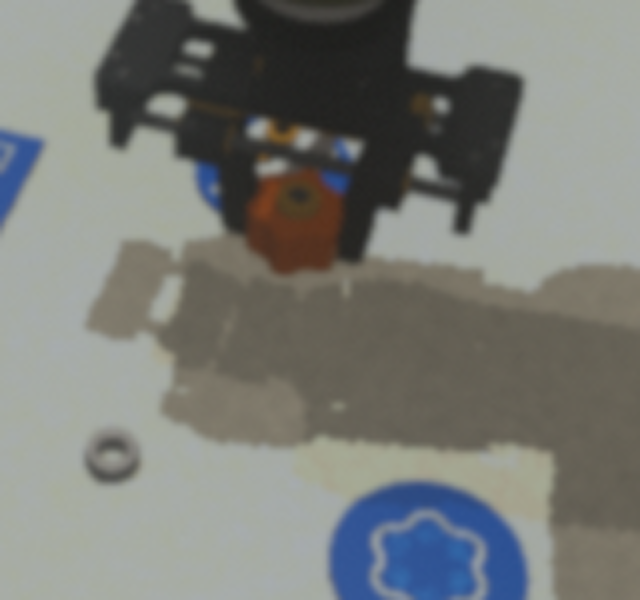

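The knob is held level across its flats at (297,220), and its pad is at (428,570) in the crop.

send_rows(series="0.78 -0.68 0 0 0 0 0;0.78 -0.68 0 0 0 0 0;0.78 -0.68 0 0 0 0 0;0.78 -0.68 0 0 0 0 0;0.78 -0.68 0 0 0 0 0;0.79 -0.7 0 0 0 0 0;0 0 1 0 0 0 0;0 0 0.8 0 0 0 0;0 0 0.5 0 0 0 0;0 0 0.1 0 0 0 0")

```text
time: 17.7
position: [337.6, 299.2, 18.0]
eef_rot: [-2.319, -2.119, 0.002]
wrist_force: [-0.4, -0.2, -0.7]
opening: 0.512
finger_force: 15.0
```

```bash
python3 -c "
from h import *
go(337.6,299.4,16.5,1.48)"
```

```text
t 17.7 pos [337.6 299.2  18. ] psi 1.481 tilt [-0.001 -0.001 -1.   ] | shift [0.01 0.   0.06] turn 0.0
```

send_rows(series="0 0 0.06 0 0 0 0;0 0 0 0 0 0 0;0 0 0 0 0 0 0.85;0 0 0 0 0 0 0.85;0 0 0 0 0 0 0.85;0 0 -0.8 0 0 0 0.85;0 0 -1 0 0 0 0.85;0 0 -1 0 0 0 0.85;0 0 -1 0 0 -0.6 0.85;0 0 -1 0 0 0 0.6")

```text
time: 18.95
position: [337.5, 299.2, 137.9]
eef_rot: [2.241, 2.202, 0.0]
wrist_force: [0.6, -0.1, 0.1]
opening: 0.759
finger_force: 0.0
```

```bash
python3 -c "
from h import *
save(snap('top'),'pics/top2.png',(140,140,460,330),2.5)
go(625.5,-155,62,1.553)"
```

```text
t 19.0 pos [338.6 299.9 140.5] psi 1.553 tilt [ 0.004  0.002 -1.   ] | shift [-17.99  11.8    3.14] turn -0.0
```

View pics/top2.png

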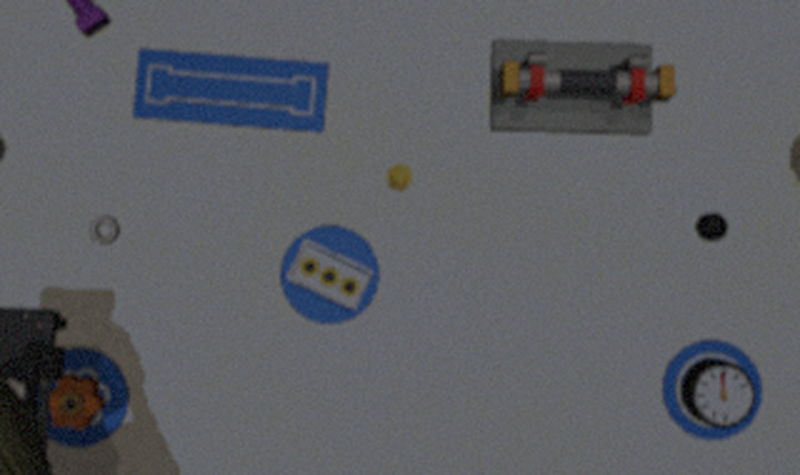

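The block sits inside its outline at (330,276). The gauge dial is at (724,393) and the knob hub at (71,403), partly hidden. I'll check these positions numerically while heading to the rack.

```bash
python3 -c "
from h import *
im=load('top')
f=lambda x,y,z:ray(im,(x+.5)/2.5-.5+140,(y+.5)/2.5-.5+140,z)
print(f(724,393,33),f(330,276,36),f(71,403,35),f(310,267,36)-f(349,286,36), f(711,389,3))"
```

```text
[ 352.1 -284.5   33. ] [452.3  68.7  36. ] [336.4 298.9  35. ] [16.6 35.2  0. ] [ 352.2 -282.9    3. ]
```

send_rows(series="-1 0.65 0 0 0 0 0.6;-1 0.65 0 0 0 0 0.6;-1 0.65 0 0 0 0 0.6;-1 0.65 0 0 0 0 0.6;-1 0.65 0 0 0 0 0.6;-1 0.65 0 0 0 0 0.6;-1 0.65 0 0 0 0 0.6;-1 0.65 0 0 0 0 0.6;-1 0.65 0 0 0 0 0.6;-1 0.65 0 0 0 0 0.6")

```text
time: 20.25
position: [495.9, 45.5, 136.5]
eef_rot: [-2.241, -2.201, 0.0]
wrist_force: [-0.6, 0.0, -0.2]
opening: 0.601
finger_force: 0.0
```

send_rows(series="-1 0.65 0 0 0 0 0.6;-1 0.65 0 0 0 0 0.6;-1 0.65 0 0 0 0 0.6;-1 0.65 0 0 0 0 0.6;-1 0.65 0 0 0 0 0.6;-1 0.65 0 0 0 0 0.6;-1 0.65 0 0 0 0 0.6;-1 0.65 0 0 0 0 0.6;0 0.1 0 0 0 0 0.6;0 0 0 0 0 0 0.6")

```text
time: 21.5
position: [624.0, -155.2, 136.4]
eef_rot: [-2.24, -2.201, 0.0]
wrist_force: [-0.3, -0.0, -0.2]
opening: 0.596
finger_force: 0.0
```

```bash
python3 -c "
from h import *
save(snap('side'),'pics/r1.png',(200,60,360,190),5)
go(625.5,-155,62,1.553)"
```

```text
t 21.55 pos [ 624.  -155.   136.7] psi 1.553 tilt [-0.001  0.001 -1.   ] | shift [-0.    0.06  2.99] turn 0.0
```

View pics/r1.png

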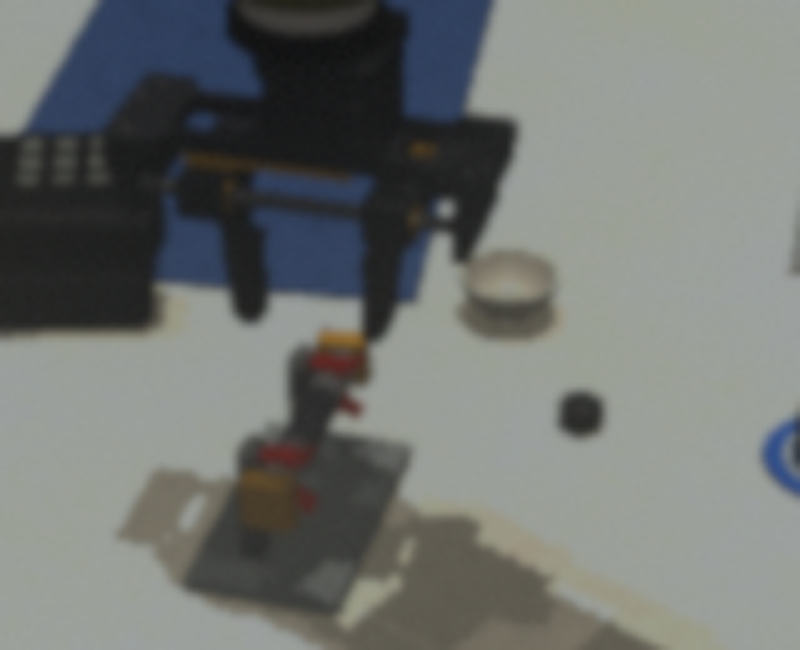

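The gripper is above the bar. Its fingers straddle the line between the collars at (267,500) and (342,345), and nothing is in the way below.

```bash
python3 -c "
from h import *
im=load('side'); f=lambda x,y,z:ray(im,(x+.5)/5-.5+200,(y+.5)/5-.5+60,z)
print(f(267,500,62),f(342,345,76),[proj(im,p) for p in((626.8,-80,62),(624,-223,76))],(267/5+200,160),(268.4,129))"
```

```text
[630.7 -89.8  62. ] [ 625.6 -216.5   76. ] [array([253.4, 162.1]), array([269.2, 127.4])] (253.4, 160) (268.4, 129)
```

send_rows(series="0 0.06 0.7 0 0 0 0.6;0 0 0.7 0 0 0 0.6;0 0 0.6 0 0 0 0.6;0 0 0.6 0 0 0 0.6;0 0 0.4 0 0 0 0.6;0 0 0 0 0 0 0.6;0 0 0 0 0 0 0;0 0 0 0 0 0 0;0 0 0 0 0 0 0;0 0 0 0 0 0 0", newtons=40)

```text
time: 22.8
position: [626.6, -156.2, 62.5]
eef_rot: [2.24, 2.2, 0.002]
wrist_force: [3.8, -0.3, -0.2]
opening: 0.213
finger_force: 40.0
```

send_rows(series="0 -0.2 0 0 0 0 0;0 -0.2 0 0 0 0 0;0 -0.2 0 0 0 0 0;0 -0.2 0 0 0 0 0;0 -0.3 0 0 0 0 0;0 -0.3 0 0 0 0 0;0 -0.4 0 0 0 0 0;0 -0.4 0 0 0 0 0;0 -0.4 0 0 0 0 0;0 0 0 0 0 0 0")

```text
time: 24.05
position: [560.3, -154.8, 62.1]
eef_rot: [-2.242, -2.2, 0.0]
wrist_force: [-0.3, 0.4, -2.4]
opening: 0.214
finger_force: 40.0
```

```bash
python3 -c "
from h import *
save(snap('top'),'pics/b1t.png',(300,140,460,250),4)
a=snap('side');save(a,'pics/b1s.png',(200,60,360,190),4)
x=cv2.imread('pics/b1t.png');y=cv2.imread('pics/b1s.png')
y=y[:, :640]; cv2.imwrite('pics/b1.png',cv2.resize(np.vstack([x,y]),None,fx=.62,fy=.62))
go(625,164.6,110,1.503)"
```

```text
t 24.15 pos [ 561.1 -154.9   62.2] psi 1.552 tilt [ 0. -0. -1.] | shift [12.93  1.68 -1.91] turn 0.41
```

View pics/b1.png

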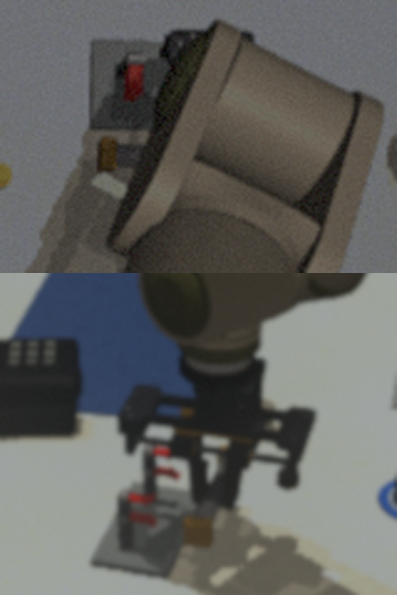

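The bar is out of the clips, hanging level in the gripper at about (195,530) in the lower half. The near collar is at (107,154) in the upper half.

```bash
python3 -c "
from h import *
im=load('top'); print(ray(im,343.1,202.1,76))"
```

```text
[558.2 -85.5  76. ]
```

send_rows(series="0 0 -1 0 0 0.41 0;0.5 0.1 -0.9 0 0 0 0;1 0.2 0 0 0 0 0;1 0.2 0 0 0 0 0;1 0.2 0 0 0 0 0;1 0.2 0 0 0 0 0;1 0.2 0 0 0 0 0;1 0.2 0 0 0 0 0;1 0.2 0 0 0 0 0;1 0.2 0 0 0 0 0")

```text
time: 25.4
position: [618.1, 55.3, 109.4]
eef_rot: [2.295, 2.145, 0.0]
wrist_force: [0.9, 0.0, -2.2]
opening: 0.21
finger_force: 40.0
```

send_rows(series="1 0 0 0 0 0 0;1 0 0 0 0 0 0;1 0 0 0 0 0 0;0.9 0 0 0 0 0 0;0.5 0 0 0 0 0 0;0 0 1 0 0 0 0;0 0 1 0 0 0 0;0 0 0 0 0 0 0;0 0 0 0 0 0 0;0 0 0 0 0 0 0")

```text
time: 26.65
position: [625.6, 164.1, 60.7]
eef_rot: [2.294, 2.144, 0.003]
wrist_force: [-0.0, 0.4, -1.2]
opening: 0.215
finger_force: 40.0
```

```bash
python3 -c "
from h import *
save(snap('side'),'pics/p1.png',(160,190,310,300),5)
go(625,164.6,17.5,1.503)
im=load('side');print([((proj(im,p)-[160,190])*5).round() for p in((630.6,239.4,62),(619.4,89.8,62),(630.6,239.4,76))])"
```

```text
t 26.7 pos [625.5 164.   60.6] psi 1.503 tilt [ 0.002  0.    -1.   ] | shift [ 0.02 -0.02  1.72] turn 0.0
[array([228., 331.]), array([374.,  86.]), array([224., 307.])]
```

View pics/p1.png

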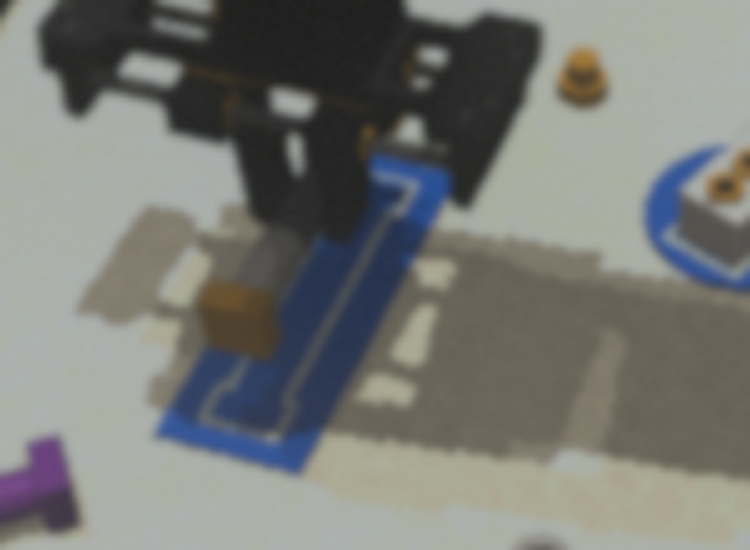

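The bar is held level over the long pad, with its near collar face at about (240,325) against (228,331) predicted, which is a few mm off. Lowering now.

send_rows(series="0 0 0.6 0 0 0 0;0 0 0.5 0 0 0 0;0 0 0.3 0 0 0 0;0 0 0.15 0 0 0 0;0 0 0 0 0 0 0;0 0 0 0 0 0 0;0 0 0 0 0 0 0;0 0 0 0 0 0 0;0 0 0 0 0 0 0;0 0 0 0 0 0 0")

```text
time: 27.95
position: [625.1, 164.1, 20.8]
eef_rot: [2.295, 2.145, 0.0]
wrist_force: [0.3, -0.7, -2.5]
opening: 0.221
finger_force: 40.0
```

```bash
python3 -c "
from h import *
im=load('side');print(ray(im,240.5/5-.5+160,328/5-.5+190,60.5))
save(snap('side'),'pics/p2.png',(160,190,310,300),5)
go(625,164.6,17.2,1.503)"
```

```text
[628.2 234.7  60.5]
t 28.0 pos [625.1 164.1  20.8] psi 1.503 tilt [ 0. -0. -1.] | shift [ 0.02 -0.    0.14] turn 0.0
```

View pics/p2.png

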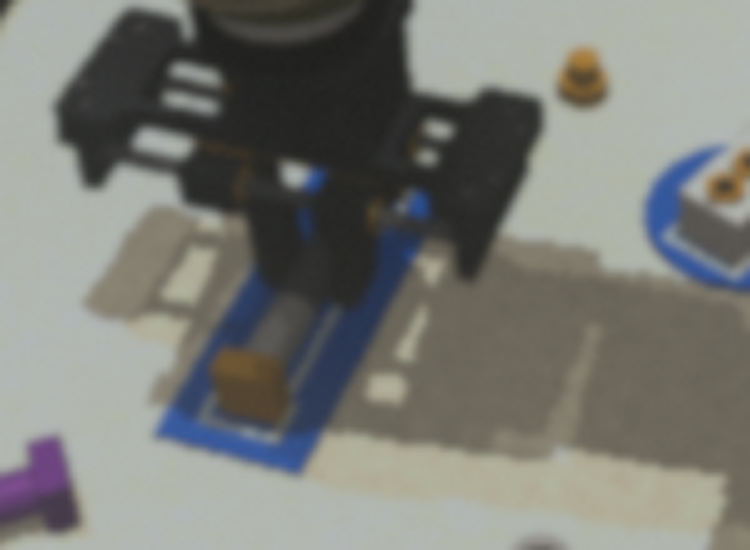

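The collar is over the outline's end at (250,390), about 3 mm above the pad. Lowering onto it and releasing.

send_rows(series="0 0 0.07 0 0 0 0;0 0 0.07 0 0 0 0;0 0 0 0 0 0 0;0 0 0 0 0 0 0.6;0 0 0 0 0 0 0.6;0 0 0 0 0 0 0.6;0 0 -0.6 0 0 0 0.6;0 0 -1 0 0 0 0.6;0 0 -1 0 0 0 0.6;0 0 -1 0 0 0 0.6")

```text
time: 29.25
position: [625.2, 164.1, 109.2]
eef_rot: [2.294, 2.145, 0.001]
wrist_force: [-0.2, 0.3, 0.0]
opening: 0.596
finger_force: 0.0
```

send_rows(series="-1 -0.5 -0.5 0 0 0 0.6;-1 -0.5 -0.5 0 0 0 0.6;-1 -0.5 0 0 0 0 0.6;-1 -0.5 0 0 0 0 0.6;-1 -0.5 0 0 0 0 0.6;-1 -0.5 0 0 0 0 0.6;-1 -0.5 0 0 0 0 0.6;-1 -0.5 0 0 0 0 0.6;-1 -0.5 0 0 0 0 0.6;0 0 0 0 0 0 0.6")

```text
time: 30.5
position: [497.4, -53.9, 133.2]
eef_rot: [2.297, 2.142, 0.001]
wrist_force: [0.2, -0.2, 0.6]
opening: 0.6
finger_force: 0.0
```

```bash
python3 -c "
from h import *
save(snap('top'),'pics/f.png',(130,140,330,330),3)"
```

View pics/f.png

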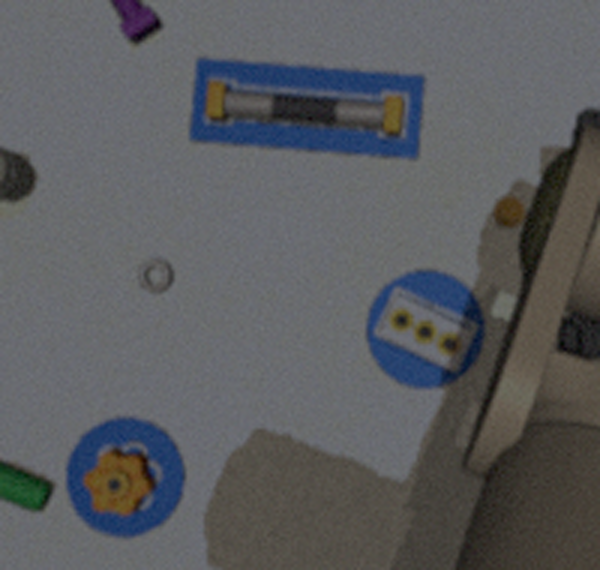

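The bar lies in its outline, with collars at (216,101) and (394,116). The knob hub is at (115,485) and the block ports are centred at (425,331). I'll check the numbers, then hand in.

```bash
python3 -c "
from h import *
im=load('top'); f=lambda x,y,z:ray(im,(x+.5)/3-.5+130,(y+.5)/3-.5+140,z)
a,b=f(216,101,31),f(394,116,31);e=a-b
print('bar',(a+b)/2,np.degrees(np.arctan2(e[1],e[0])),'knob',f(115,485,35),'pk',f(126,477,3),'block',f(425,331,36))
ok=np.hypot(*((a+b)/2-[625,164.6,31])[:2])<7
print(ok)
if ok: print(manip.close_job())"
```

```text
bar [620.45 163.1   31.  ] 85.7465103339578 knob [335.4 299.1  35. ] pk [337.5 299.    3. ] block [452.5  69.5  36. ]
True
the job is handed in; nothing more can be done
None
```

I set the gauge, knob, block and bar on their pads and handed the job in at about 31 s. By camera, the gauge, knob and block were within about 2 mm of their pad centres, the bar was about 5 mm off and within 0.01 rad of its outline, and the robot was never sent near the grease bottle; the hand-in returned no verdict.

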